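# Send a bottle into the bench capper and start it

### The arm

A 6-joint arm with a two-finger parallel gripper is mounted at the origin on the work surface. World frame = base frame: x ahead of the robot, y to its left, z up, the work surface at z = 0. Lengths are in m, angles in degrees, forces in N, time in s.
With the tool pointing down it reaches from about 0.325 to 0.775 m from the base axis. Payload 9.3 kg.
Tool frame: the origin (TCP) lies midway between the tips of the shut fingers; the grasp point (between the pads) lies 19 mm behind it (robot.pinch_z is the z of the grasp point in the tool frame, in m); z points along the fingers, y is the direction in which the jaws open and shut (so a half turn about z gives the same grasp; the last joint's range is limited). The gripper opens to 85 mm and grips with 20 to 120 N. Pads are 22 mm wide; open, the fingers measure 114 mm over their backs; the gripper's body (76 mm by 85 mm) begins 54 mm behind the grasp point. The pads swing forward as they close: fully open they stand 13 mm farther back than shut.
Start: joints at [58.637, 14.817, 1.232, 76.415, 0, 81.257], TCP at [0.212, 0.508, 0.231] pointing down, gripper open.
Joint ranges: [-174.27, 174.27], [-52.1, 104.24], [-59.71, 78.15], [-110.17, 111.67], [-87.03, 83.33], [-180, 180]. Speed limits (degrees/s): [127.2, 127.2, 159.86, 180, 180, 180].

### API

Orientations are given as a 3x3 rotation matrix whose columns are the frame's x, y, z axes.
In Python, from rig import robot gives the robot as it stands. The module is installed in compiled form; this text tells all that it offers.
- The arm moves only by the tool carry_out, never from a script. Its arguments are lists of equal length, an entry for each row: "claw": the opening, from 0 (shut) to 1 (fully open); "delta_pos": the shift along the world's x, y, z in m, a list of three; "twist": the turn about the world's z in rad. A call has 1 to 12 rows; each row is the pose to reach, as a shift and turn from the pose commanded when the call began; what a row does not reach only later rows make up. A row lasts 1/12 s, in which the tool goes at most 41.7 mm and 7.16 degrees, less where a joint would pass 70% of its speed; a pose out of reach is approached as far as the arm can. A call with a gripper value outside its range is refused whole. The fingers move at their own pace and stop on an object; the grip force is fixed at half the most. Time passes only in rows, so rows that repeat a pose let the fingers close. It gives the time, the measured TCP pose, the force and the opening at its end, in the units of the state.
- robot.get_obs(): the state, without advancing time (a new reading comes with each control period).
- robot.get_image(name): name is "side" or "top" or "wrist"; returns a dict with "image" (384x512x3 uint8, red, green, blue), "z_map" (384x512 float32, m along the optical axis (not along the pixel's ray), 0 where there is no reading), "K" (3x3 intrinsics, pixels), "camera_from_world" (4x4, takes a point from world to camera coordinates). Camera axes: x right, y down, z forward; pixel columns grow to the right and rows downward; lengths in m; the calibration is good to about 2 mm. The wrist camera is an equidistant fisheye: a pixel r from the principal point sees the ray r / f radians off the axis. A picture is of the moment at which its call begins.
- robot.hand_in(): hands the job in, once; it reports no verdict.
The state is a dict: "t": time; "joint_pos": joint angles; "dq": joint speeds; "joint_efforts": joint torques, N m; "tcp_pos": TCP position; "eef_rot": TCP orientation; "ft_force": force on the tool from outside, world axes, zero at the start; "torque": the same for the moment, N m; "grip_width": finger opening in m.
Only numpy, scipy, OpenCV 4.12 (cv2) and the standard library are available. Lean on these libraries where they do the work, as an engineer would, in place of code of your own. Each camera call takes 0.05 s, during which the arm holds its last target.

### The job

Push the white shuttle block, with the amber bottle standing on it, all the way in under the capping head by pushing on its orange end with the fingertips. Then gently press the green button on the control box right down with a fingertip, let it come back up and withdraw. Leave the yellow and red buttons alone, lift nothing, and do not disturb the bottles, the cap tub or the blue box.

Things in the scene. Friction and masses are not known exactly. Their poses are not given: they have to be found in the camera images.
- shuttle (a joint): travel of the shuttle, m: 0 = fully out, 0.12 = fully home against its stop with the bottle under the head; starts fully out, at 0. It stays where it is left; about 2 N of friction plus light damping (8 N per m/s). The shuttle is a solid white block 100 mm wide (x), 170 mm long (y), 45 mm high, its underside 30 mm and its top 75 mm above the table
- push_face (a point): centre of the orange end face of the shuttle (pad 80 mm wide, 34 mm high; the centre is 52 mm above the table); moves with the shuttle. Its +y axis points straight out of the face, so pushing home moves it along its -y; z up. Free bench in front of this face except for a low stop bar less than 33 mm high, 50 mm ahead of the face when the shuttle is fully out; the base plate under it is 20 mm high
- nest (a point): middle of the bottle's seat on top of the shuttle, 75 mm above the table, 132 mm from the orange face (towards -y of push_face); four dark rails 16 mm high keep the bottle in place; axes as push_face
- bottle: loose amber bottle with white cap, 60 mm across, 140 mm tall, origin at the centre of its foot; stands in the nest and rides with the shuttle
- machine: fixed bench capping machine; origin under it on the table, below the line of the shuttle. Its +y points to the open loading end, -y to the column. Base plate 130 mm (x), from 210 mm on the +y side to 250 mm on the -y side, 20 mm high. Column and capping head at the -y end: head centre at y -130 mm, between 238 and 360 mm high
- console: fixed grey control box 80 x 200 x 50 mm (x, y, z), origin at the centre of its underside; three push buttons in a row along its y, 65 mm apart, in any order
- green (a joint): how far the green button is pressed, m: 0 = up, 0.008 = right down; springs back. Starts to move at about 1.5 N, right down at about 5 N
- green_top (a point): centre of the green button's flat top (32 mm across), 74 mm above the table when up, 24 mm above the box; pressed straight down, z up. Its black collar, 48 mm across, stands 12 mm above the box
- yellow (a joint): press of the yellow button, m (0 = up, 0.008 = down); leave alone
- yellow_top (a point): centre of the yellow button's top, same size as the green one
- red (a joint): press of the red button, m (0 = up, 0.008 = down); leave alone
- red_top (a point): centre of the red button's top, same size as the green one
- green_base: green button's black collar with the button it carries; origin at the centre of its underside on the box
- yellow_base: yellow button's black collar with its button; origin at the centre of its underside on the box
- red_base: red button's black collar with its button; origin at the centre of its underside on the box
- done_a: loose finished amber bottle with paper label, 60 mm across, 140 mm tall, origin at its foot, beside the control box on its +y side
- done_b: same, on the -y side of the control box
- lockbox: loose blue steel box 184 x 124 x 100 mm, origin at the centre of its underside, beyond the loading end of the machine
- captub: loose grey tub of white caps, 140 x 110 x 60 mm, origin at the centre of its underside, beyond the column end
Mind the look-alikes: they are no part of the job. What is shaped like the done_b but turquoise is not meant.

How it is judged (in metres and radians):
On the way, in this order (a step that is already met when the one before it is completed fails the run):
1. the shuttle is pushed fully home (value of joint shuttle above 0.116 m), for 0.2 s.
2. the green button is pressed right down (value of joint green above 0.006 m), for 0.05 s.
At the end, for the whole second after the job is handed in: shuttle within 4 mm of its stop; all three buttons up (within 1.5 mm); the bottle upright (0.1 rad) and seated in its nest (10 mm sideways, 6 mm up), at rest; the two finished bottles, the cap tub and the blue box upright and within 20 mm of where they stood (value of joint shuttle above 0.116 m and value of joint each of green, yellow, red below 0.0015 m and horizontal distance between bottle and nest below 0.01 m and z of bottle in the frame of nest below 0.006 m and angle between each of bottle, done_a, done_b, lockbox, captub's own z axis and vertical below 0.1 rad and linear speed of bottle below 0.02 m/s and distance of each of done_a, done_b, lockbox, captub from where it was at the start of the episode below 0.02 m); the robot touches nothing.
It fails at once if the yellow or red button is touched (over 1 N) or pressed (contact force between any of the fingers, the arm and yellow_base above 1 N or contact force between any of the fingers, the arm and red_base above 1 N or value of joint any of yellow, red above 0.0015 m).
It fails at once if the green button is pressed before the shuttle is home (value of joint green above 0.004 m and value of joint shuttle below 0.114 m).
It fails at once if the green button is pressed harder than 25 N (contact force between any of the fingers, the arm and green_base above 25 N).
It fails at once if the bottle on the shuttle is lifted, knocked out of its nest or tipped (z of bottle in the frame of nest above 0.012 m or horizontal distance between bottle and nest above 0.015 m or angle between bottle's own z axis and vertical above 0.25 rad).
It fails at once if a finished bottle, the cap tub or the blue box is shifted over 20 mm, lifted or tipped (distance of any of done_a, done_b, lockbox, captub from where it was at the start of the episode above 0.02 m or angle between any of done_a, done_b, lockbox, captub's own z axis and vertical above 0.25 rad).
It also fails if it takes over 46 s, if anything falls off the work surface, if the arm or the gripper's body presses on something with over 40 N, if the wrist force passes 120 N, or if a joint passes its speed limit or range.

## Working session

There is one attempt and no reset: what is moved stays moved. The work goes in short steps, Python scripts to look and compute and a tool call to move; the robot and the scene stay as the last step left them, time stands still between calls to the robot, and variables do not carry over. Pictures are saved under pics/ and viewed, and the job is handed in when it is done.

Besides the shell and the picture viewer there is one more tool, called after "Emit:" as a command line: name --pt "numbers of a row" for each row, then --argument value for the rest. carry_out: Moves the arm, as the interface text tells. Its arguments: {"type":"object","properties":{"claw":{"type":"array"},"delta_pos":{"type":"array"},"twist":{"type":"array"}},"required":["claw","delta_pos","twist"]}

```bash
mkdir -p pics; cat > h.py <<'E'
import numpy as np, cv2
from rig import robot
def pts(d):
    z=d["z_map"];K=d["K"];h,w=z.shape
    u,v=np.meshgrid(np.arange(w),np.arange(h))
    P=np.stack([(u-K[0,2])/K[0,0]*z,(v-K[1,2])/K[1,1]*z,z],-1)
    T=np.linalg.inv(d["camera_from_world"])
    W=P@T[:3,:3].T+T[:3,3]; W[z==0]=np.nan
    return W
E
python3 - <<'E'
from h import *
o=robot.get_obs(); print(o)
for n in ["side","top","wrist"]:
    d=robot.get_image(n); cv2.imwrite(f"pics/{n}0.png",d["image"][...,::-1]); np.savez(f"{n}0.npz",**d); print(n,d["K"],d["camera_from_world"])
E
```

```text
{'t': 0.0, 'joint_pos': array([ 5.86385761e+01,  1.48509818e+01,  1.18819141e+00,  7.64154414e+01,
       -8.91947043e-04,  8.12574795e+01]), 'dq': array([-0.01191072, -0.12378784, -0.00880168, -0.02218397,  0.09424024,
       -0.08065492]), 'joint_efforts': array([ 1.10182136e-04, -5.55643737e+01,  3.44529533e+01,  1.37398628e-02,
       -2.53542448e-04, -2.19106192e-05]), 'tcp_pos': array([0.21137769, 0.5074432 , 0.23065332]), 'eef_rot': array([[-9.23083315e-01,  3.84599412e-01, -6.97309121e-04],
       [ 3.84599996e-01,  9.23082588e-01, -1.17401949e-03],
       [ 1.92146703e-04, -1.35190289e-03, -9.99999068e-01]]), 'ft_force': array([-0.72006841,  0.37014115,  0.56183142]), 'torque': array([-0.01873569,  0.05776555,  0.04873696]), 'grip_width': 0.08532639246777508}
side [[431.56240787   0.         256.41029326]
 [  0.         431.56240787 187.02501687]
 [  0.           0.           1.        ]] [[ 0.92705255 -0.37465204  0.01447094 -0.48321148]
 [-0.2314776  -0.6022854  -0.76398326  0.20014428]
 [ 0.29494353  0.70490294 -0.64507377  1.18040843]
 [ 0.          0.          0.          1.        ]]
top [[366.27076508   0.         250.49160809]
 [  0.         366.27076508 193.55914575]
 [  0.           0.           1.        ]] [[-0.02766005 -0.99933257  0.02386067  0.02949983]
 [-0.98129565  0.02259618 -0.19117598  0.5370123 ]
 [ 0.19050922 -0.02870231 -0.98126572  0.921732  ]
 [ 0.          0.          0.          1.        ]]
wrist [[297.31863964   0.         254.96798498]
 [  0.         297.31863964 194.12728051]
 [  0.           0.           1.        ]] [[ 3.85009037e-01  9.22912579e-01 -6.42719181e-04 -5.50519295e-01]
 [ 8.86694066e-01 -3.69706497e-01  2.77652192e-01 -3.59816079e-02]
 [ 2.56011083e-01 -1.07468499e-01 -9.60681449e-01  3.79142597e-01]
 [ 0.00000000e+00  0.00000000e+00  0.00000000e+00  1.00000000e+00]]
```

View pics/top0.png

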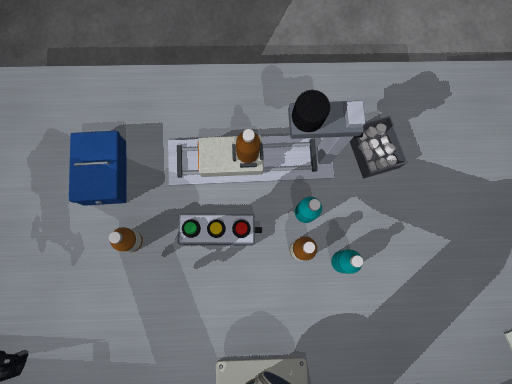

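View pics/side0.png

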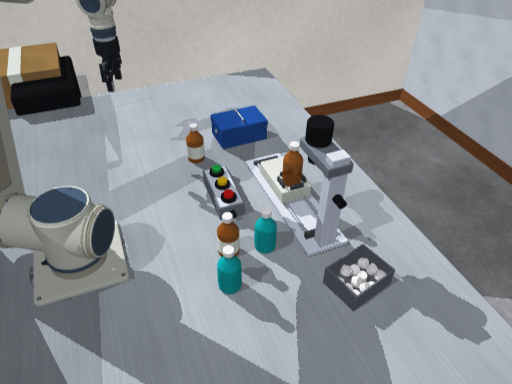

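View pics/wrist0.png

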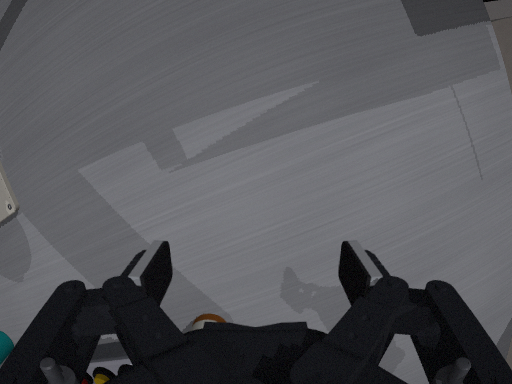

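Top view: the shuttle is at about (230,155) with its orange end at about (198,155), and the loading end faces left (+y). The buttons are green (191,228), yellow (216,228) and red (241,228). The blue box is at (97,167), the amber bottles at (123,239) and (304,248), and the turquoise decoys at (309,209) and (348,261). Next I measure these.

```bash
cat > m.py <<'E'
from h import *
D={n:dict(np.load(f"{n}0.npz")) for n in ["top","side"]}
W={n:pts(D[n]) for n in D}
def ray(d,uv):
    K=d["K"];T=np.linalg.inv(d["camera_from_world"])
    r=np.array([(uv[0]-K[0,2])/K[0,0],(uv[1]-K[1,2])/K[1,1],1.]);return T[:3,3],T[:3,:3]@r
def onz(d,uv,z):
    o,r=ray(d,uv);return o+r*(z-o[2])/r[2]
def tri(uv1,uv2):
    A=np.zeros((3,3));b=np.zeros(3);R=[]
    for n,uv in(("top",uv1),("side",uv2)):
        o,r=ray(D[n],uv);r=r/np.linalg.norm(r);M=np.eye(3)-np.outer(r,r);A+=M;b+=M@o;R.append((M,o))
    p=np.linalg.solve(A,b);return p,[np.linalg.norm(M@(p-o)) for M,o in R]
E
python3 - <<'E'
from m import *
rng={"green":((50,80),120,50),"yellow":((22,32),150,90),"red":((0,5),150,90),"orange":((9,21),140,120)}
for n in D:
    hsv=cv2.cvtColor(D[n]["image"],cv2.COLOR_RGB2HSV)
    for c,((a,b),s,v) in rng.items():
        m=((hsv[...,0]>=a)&(hsv[...,0]<=b)&(hsv[...,1]>s)&(hsv[...,2]>v)).astype(np.uint8)
        k,l,st,ce=cv2.connectedComponentsWithStats(m)
        for i in range(1,k):
            if st[i,4]>=12:
                print(n,c,st[i],ce[i].round(1),np.nanmedian(W[n][l==i],0).round(4),np.nanmin(W[n][l==i],0).round(3),np.nanmax(W[n][l==i],0).round(3))
i=D["top"]["image"]; cv2.imwrite("pics/c1.png",cv2.resize(i[100:270,60:270],None,fx=3.6,fy=3.5,interpolation=cv2.INTER_CUBIC)[...,::-1])
i=D["side"]["image"]; cv2.imwrite("pics/c2.png",cv2.resize(i[100:250,180:360],None,fx=4,fy=4,interpolation=cv2.INTER_CUBIC)[...,::-1])
E
```

```text
top green [184 222  13  12 128] [189.9 227.6] [0.4483 0.1726 0.0733] [0.435 0.158 0.061] [0.465 0.189 0.078]
top yellow [210 222  12  12 113] [215.6 227.7] [0.4463 0.1068 0.0734] [0.433 0.094 0.07 ] [0.462 0.122 0.077]
top red [236 222  11  12 103] [241. 228.] [0.4444 0.0432 0.0734] [0.432 0.03  0.07 ] [0.46  0.056 0.077]
side green [211 165  11   9  70] [216.  168.6] [0.4481 0.1666 0.0715] [ 0.433  0.153 -0.003] [0.49  0.282 0.078]
side yellow [217 176  10  10  74] [221.8 180.9] [0.4469 0.1007 0.0715] [0.431 0.09  0.053] [0.46  0.148 0.076]
side red [224 190  10   9  70] [228.1 193.8] [0.4438 0.0361 0.0717] [0.431 0.024 0.049] [0.458 0.083 0.076]
side orange [186 132   8  10  45] [189.5 137.3] [0.4085 0.332  0.0995] [0.397 0.315 0.085] [0.419 0.346 0.113]
side orange [283 151  12  19  98] [288.4 158.4] [0.6255 0.014  0.1718] [ 0.614 -0.003 -0.001] [0.757 0.263 0.192]
side orange [217 223   8  13  72] [220.8 229.1] [ 0.3697 -0.1201  0.0974] [ 0.361 -0.133  0.084] [ 0.379 -0.101  0.119]
```

View pics/c1.png

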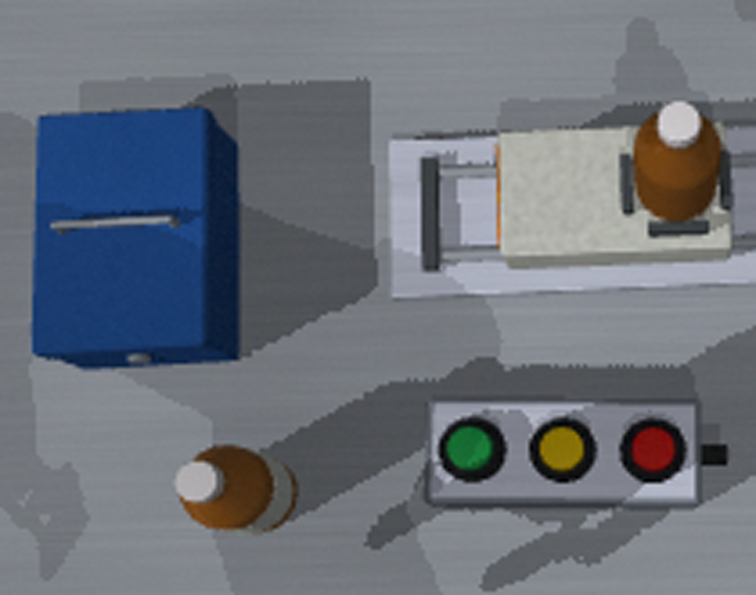

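View pics/c2.png

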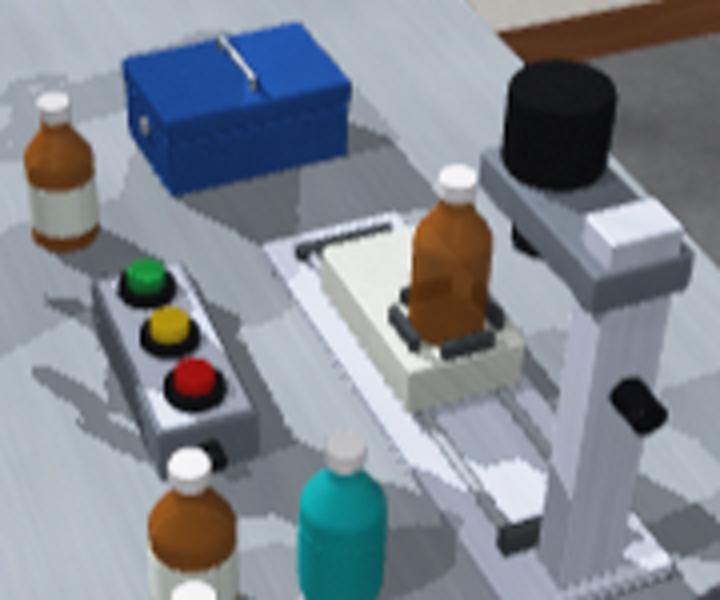

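The crops show one shuttle with a thin orange strip at its left end, crop 1 (498,195), and green as the leftmost button, crop 1 (472,447). The blue box's near face is about 190 mm from the pad. Next: fit the axes.

```bash
python3 - <<'E'
from m import *
w=W["top"];im=D["top"]["image"]
hsv=cv2.cvtColor(im,cv2.COLOR_RGB2HSV)
def rect(m,name):
    k,l,st,ce=cv2.connectedComponentsWithStats(m.astype(np.uint8));i=1+np.argmax(st[1:,4]);q=w[l==i]
    r=cv2.minAreaRect((q[:,:2]*1000).astype(np.float32));print(name,st[i],"z",np.median(q[:,2]).round(4),"rect",r,cv2.boxPoints(r).round(0).tolist());return q
z=w[...,2]
m=(z>.066)&(z<.082)&(w[...,0]>.55)&(w[...,0]<.75)&(w[...,1]<.3)&(w[...,1]>-.1)&(hsv[...,1]<70)&(hsv[...,2]>90)
rect(m,"shuttle top")
m=(z>.043)&(z<.058)&(w[...,0]>.38)&(w[...,0]<.52)&(w[...,1]<.26)&(w[...,1]>-.05)
rect(m,"console")
m=(z>.012)&(z<.03)&(w[...,0]>.5)&(w[...,0]<.8)&(w[...,1]<.3)
rect(m,"plate")
m=(z>.09)&(z<.12)&(w[...,1]>.26)&(w[...,0]>.48)
rect(m,"box")
# bar top
for n in D:
  w_=W[n]; 
  h2=cv2.cvtColor(D[n]["image"],cv2.COLOR_RGB2HSV)
  m=(w_[...,0]>.56)&(w_[...,0]<.72)&(w_[...,1]>.17)&(w_[...,1]<.26)&(h2[...,2]<75)&(w_[...,2]>.02)
  q=w_[m]; print(n,"bar",len(q),np.percentile(q,[5,50,95],axis=0).round(3).tolist())
m=(z>.03)&(z<.16)&(w[...,1]>.26)&(w[...,0]<.47)
q=w[m];print("done_a",np.percentile(q,[2,50,98],axis=0).round(3).tolist())
# orange pad pixels in top
m=(hsv[...,0]>5)&(hsv[...,0]<22)&(hsv[...,1]>90)&(w[...,1]>.1)&(w[...,1]<.25)&(w[...,0]>.55)
ys,xs=np.nonzero(m);print(list(zip(xs,ys,w[m].round(3).tolist())))
g=tri((189.9,227.6),(216.0,168.6));print("green tri",g, onz(D["top"],(190,227.6),.074),onz(D["side"],(216,168.6),.074))
# shuttle corners tri (pixel estimates from crops): left-near corner top
E
```

```text
shuttle top [ 198  136   66   38 1551] z 0.0744 rect ((642.5548706054688, 66.99273681640625), (101.20281982421875, 169.28025817871094), 1.5418201684951782) [[590.0, 150.0], [594.0, -19.0], [695.0, -16.0], [691.0, 153.0]]
console [ 178  214   77   31 1518] z 0.0499 rect ((446.5525207519531, 108.45773315429688), (199.05389404296875, 78.99849700927734), 88.57572174072266) [[405.0, 10.0], [484.0, 8.0], [489.0, 207.0], [410.0, 209.0]]
plate [ 168  135  166   51 4072] z 0.0196 rect ((643.8875122070312, 12.288314819335938), (130.78001403808594, 460.74310302734375), 1.3439631462097168) [[573.0, 241.0], [584.0, -220.0], [715.0, -216.0], [704.0, 244.0]]
box [ 74 161  35   5  83] z 0.0999 rect ((616.5995483398438, 420.3865661621094), (6.891239166259766, 84.35243225097656), 1.8459200859069824) [[612.0, 462.0], [615.0, 378.0], [621.0, 378.0], [619.0, 463.0]]
top bar 151 [[0.599, 0.204, 0.026], [0.64, 0.209, 0.031], [0.678, 0.215, 0.034]]
side bar 9 [[0.596, 0.2, 0.025], [0.601, 0.202, 0.03], [0.609, 0.208, 0.032]]
done_a [[0.396, 0.31, 0.037], [0.421, 0.328, 0.097], [0.45, 0.357, 0.141]]
[(np.int
[... 1081 characters left out ...]
067]), (np.int64(198), np.int64(162), [0.623, 0.153, 0.068]), (np.int64(198), np.int64(163), [0.619, 0.152, 0.072]), (np.int64(198), np.int64(164), [0.616, 0.153, 0.071]), (np.int64(198), np.int64(165), [0.615, 0.153, 0.068]), (np.int64(198), np.int64(166), [0.612, 0.153, 0.067]), (np.int64(198), np.int64(167), [0.609, 0.153, 0.069]), (np.int64(198), np.int64(168), [0.605, 0.152, 0.072]), (np.int64(198), np.int64(169), [0.603, 0.153, 0.069]), (np.int64(198), np.int64(170), [0.614, 0.159, 0.019])]
green tri (array([0.44964215, 0.17376577, 0.06655178]), [np.float64(0.0001111989705222089), np.float64(0.00011119897052235338)]) [0.44875532 0.1725063  0.074     ] [0.44710757 0.16445971 0.074     ]
```

Measured: the push face centre is about (0.6405, 0.153), and the machine yaw is about +1.4°, so the push runs along (0.024,-1). The green top is (0.448, 0.173, 0.073). It is the leftmost, +y-most button, 65 mm from yellow, and the top-view centre agrees with the console centre +65 mm. The side mask is biased towards the button's wall.

Now I move above the bench in front of the face with the fingers shut and the tool x axis turned to +y.

Emit:
carry_out --claw '[0,0,0,0,0,0,0,0,0,0,0,0]' --pt "0.02 -0.015 0" --pt "0.055 -0.04 0" --pt "0.09 -0.066 0" --pt "0.126 -0.093 0" --pt "0.163 -0.12 0" --pt "0.2 -0.147 0" --pt "0.237 -0.174 0" --pt "0.274 -0.201 0" --pt "0.311 -0.228 0" --pt "0.347 -0.254 0" --pt "0.382 -0.28 0" --pt "0.407 -0.298 0" --twist '[-0.09,-0.19,-0.29,-0.39,-0.49,-0.59,-0.69,-0.79,-0.89,-0.99,-1.08,-1.152]'

```text
t: 1.15
tcp_pos: [0.6028, 0.2205, 0.2311]
eef_rot: [[-0.019, 1.0, -0.0], [1.0, 0.019, -0.0], [-0.0, -0.0, -1.0]]
ft_force: [-0.3, 0.6, 0.4]
grip_width: 0.0001
```

Emit:
carry_out --claw '[0,0,0,0]' --pt "0.015 -0.01 0" --pt "0.02 -0.015 0" --pt "0.02 -0.015 -0.02" --pt "0.02 -0.015 -0.04" --twist '[0,0,0,0]'

```text
t: 1.48
tcp_pos: [0.6219, 0.2069, 0.1912]
eef_rot: [[-0.024, 1.0, 0.001], [1.0, 0.024, 0.0], [0.0, 0.001, -1.0]]
ft_force: [-0.1, 0.3, 0.0]
grip_width: -0.0002
```

```bash
python3 - <<'E'
from h import *
for n in ["side","wrist"]:
    d=robot.get_image(n); cv2.imwrite(f"pics/{n}1.png",d["image"][...,::-1])
o=robot.get_obs();print(o)
E
```

```text
{'t': 1.5833, 'joint_pos': array([1.11311139e+01, 2.60424090e+01, 1.19792640e+01, 7.62715522e+01,
       1.06055158e-02, 9.97195969e+01]), 'dq': array([ 0.48343945, -1.46344697,  4.16722235,  3.64915954, -0.08273566,
       -0.00862877]), 'joint_efforts': array([-4.89690620e-01, -7.19308448e+01,  3.47147298e+01, -1.30089249e+00,
       -1.01990814e-02, -2.75509054e-03]), 'tcp_pos': array([0.61955597, 0.20715991, 0.18808144]), 'eef_rot': array([[-2.46349048e-02,  9.99679878e-01, -5.76737977e-03],
       [ 9.99696192e-01,  2.46298485e-02, -9.46117687e-04],
       [-8.03765124e-04, -5.78893511e-03, -9.99982921e-01]]), 'ft_force': array([-0.84469142, -0.15518116,  0.41503717]), 'torque': array([-0.04847502, -0.0187462 ,  0.03494196]), 'grip_width': -4.980243133709611e-05}
```

View pics/side1.png

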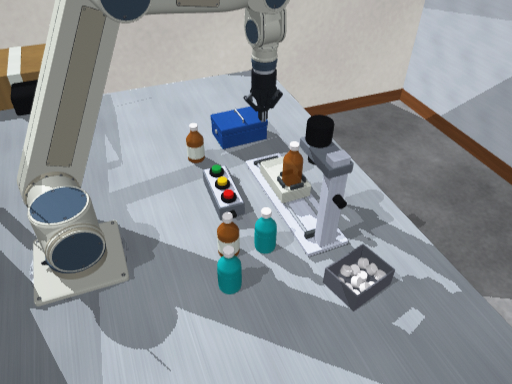

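View pics/wrist1.png

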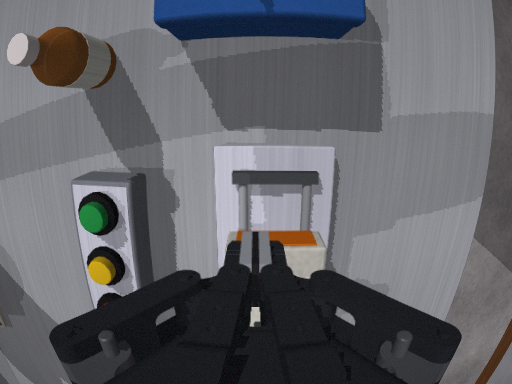

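Wrist view: the orange pad spans (235–318,238) and the closed tips are at about (258,240), left of its centre. The tool stands short of the target in x, so I let it settle and read again.

Emit:
carry_out --claw '[0,0]' --pt "0 0 0" --pt "0 0 0" --twist '[0,0]'

```text
t: 1.75
tcp_pos: [0.6214, 0.2077, 0.1926]
eef_rot: [[-0.025, 1.0, 0.001], [1.0, 0.025, 0.0], [0.0, 0.001, -1.0]]
ft_force: [0.5, 0.0, 0.5]
grip_width: 0.0004
```

Emit:
carry_out --claw '[0,0,0,0,0,0,0,0,0,0,0,0]' --pt "0.01 -0.008 0" --pt "0.0185 -0.0145 -0.01" --pt "0.0185 -0.0145 -0.025" --pt "0.0185 -0.0145 -0.042" --pt "0.0185 -0.0145 -0.06" --pt "0.0185 -0.0145 -0.078" --pt "0.0185 -0.0145 -0.096" --pt "0.0185 -0.0145 -0.113" --pt "0.0185 -0.0145 -0.128" --pt "0.0185 -0.0145 -0.138" --pt "0.0185 -0.0145 -0.1435" --pt "0.0185 -0.0145 -0.1435" --twist '[0,0,0,0,0,0,0,0,0,0,0,0]'

```text
t: 2.75
tcp_pos: [0.6399, 0.1921, 0.0465]
eef_rot: [[-0.024, 1.0, -0.002], [1.0, 0.024, -0.0], [-0.0, -0.002, -1.0]]
ft_force: [-0.1, -0.6, 0.6]
grip_width: 0.0001
```

Emit:
carry_out --claw '[0]' --pt "0 0 0" --twist '[0]'

```text
t: 2.83
tcp_pos: [0.6405, 0.1924, 0.0481]
eef_rot: [[-0.024, 1.0, 0.0], [1.0, 0.024, 0.0], [0.0, 0.0, -1.0]]
ft_force: [0.5, 0.0, 0.9]
grip_width: -0.0001
```

```bash
python3 - <<'E'
from h import *
for n in ["wrist"]:
    d=robot.get_image(n); cv2.imwrite(f"pics/{n}2.png",d["image"][...,::-1])
E
```

```text
(no output)
```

View pics/wrist2.png

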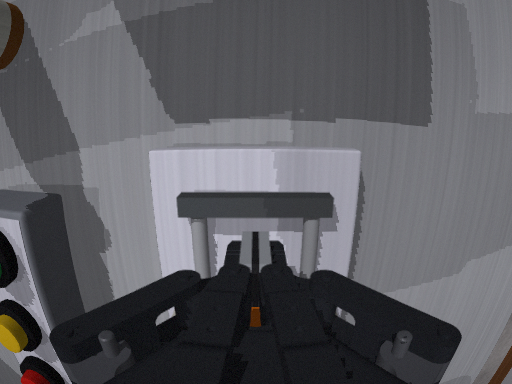

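The tips at (256,245) are centred between the rails (bar spans 178–333) and clear of the bar, with the orange face just ahead at (256,317). I approach gently until contact.

Emit:
carry_out --claw '[0,0,0,0,0,0,0,0,0,0,0,0]' --pt "0 -0.003 0" --pt "0 -0.007 0" --pt "0 -0.011 0" --pt "0 -0.015 0" --pt "0 -0.018 0" --pt "0 -0.021 0" --pt "0.001 -0.024 0" --pt "0.001 -0.027 0" --pt "0.001 -0.03 0" --pt "0.001 -0.033 0" --pt "0.001 -0.036 0" --pt "0.001 -0.039 0" --twist '[0,0,0,0,0,0,0,0,0,0,0,0]'

```text
t: 3.88
tcp_pos: [0.6412, 0.1536, 0.0478]
eef_rot: [[-0.024, 1.0, 0.0], [1.0, 0.024, 0.0], [0.0, 0.0, -1.0]]
ft_force: [1.7, 2.8, -0.8]
grip_width: 0.0001
```

In contact, with 2.8 N of reaction against the 2 N friction. I continue the push.

Emit:
carry_out --claw '[0,0,0,0,0,0,0,0,0,0,0,0]' --pt "0 -0.004 0" --pt "0 -0.009 0" --pt "0 -0.014 0" --pt "0.001 -0.02 0" --pt "0.001 -0.026 0" --pt "0.001 -0.032 0" --pt "0.001 -0.038 0" --pt "0.001 -0.044 0" --pt "0.001 -0.05 0" --pt "0.001 -0.056 0" --pt "0.002 -0.061 0" --pt "0.002 -0.065 0" --twist '[0,0,0,0,0,0,0,0,0,0,0,0]'

```text
t: 4.88
tcp_pos: [0.6428, 0.0879, 0.0477]
eef_rot: [[-0.024, 1.0, -0.001], [1.0, 0.024, -0.0], [-0.0, -0.001, -1.0]]
ft_force: [-1.4, 3.6, 0.2]
grip_width: -0.0001
```

Emit:
carry_out --claw '[0,0,0,0,0,0,0,0,0,0]' --pt "0 -0.004 0" --pt "0 -0.008 0" --pt "0 -0.012 0" --pt "0 -0.016 0" --pt "0 -0.02 0" --pt "0 -0.023 0" --pt "0.001 -0.026 0" --pt "0.001 -0.028 0" --pt "0.001 -0.03 0" --pt "0.001 -0.032 0" --twist '[0,0,0,0,0,0,0,0,0,0]'

```text
t: 5.72
tcp_pos: [0.6439, 0.0565, 0.0478]
eef_rot: [[-0.024, 1.0, -0.0], [1.0, 0.024, 0.0], [0.0, -0.0, -1.0]]
ft_force: [-0.9, 1.7, -0.1]
grip_width: -0.0004
```

```bash
python3 - <<'E'
from h import *
for n in ["side","top"]:
    d=robot.get_image(n); cv2.imwrite(f"pics/{n}3.png",d["image"][...,::-1])
print(robot.get_obs()["ft_force"])
E
```

```text
[-0.15071871 -0.15090699  0.57228056]
```

View pics/side3.png

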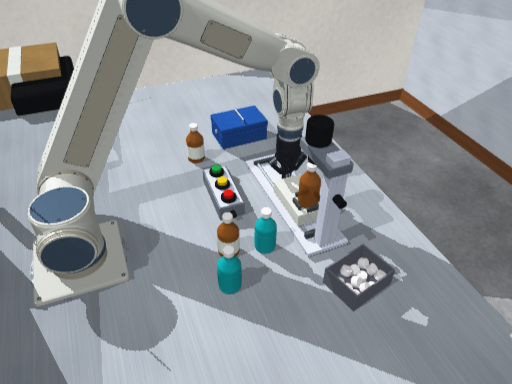

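The bottle stands upright at (310,187) and is moving under the head. I continue slowly to the stop.

Emit:
carry_out --claw '[0,0,0,0,0,0,0,0]' --pt "0 -0.002 0" --pt "0 -0.004 0" --pt "0 -0.006 0" --pt "0 -0.008 0" --pt "0 -0.0095 0" --pt "0 -0.011 0" --pt "0 -0.0125 0" --pt "0 -0.0125 0" --twist '[0,0,0,0,0,0,0,0]'

```text
t: 6.48
tcp_pos: [0.644, 0.0437, 0.0478]
eef_rot: [[-0.024, 1.0, 0.0], [1.0, 0.024, -0.0], [-0.0, 0.0, -1.0]]
ft_force: [0.3, 0.0, 0.4]
grip_width: 0.0004
```

Emit:
carry_out --claw '[0,0,0,0]' --pt "0 -0.001 0" --pt "0 -0.002 0" --pt "0 -0.003 0" --pt "0 -0.003 0" --twist '[0,0,0,0]'

```text
t: 6.82
tcp_pos: [0.644, 0.0421, 0.0478]
eef_rot: [[-0.025, 1.0, 0.0], [1.0, 0.025, 0.002], [0.002, 0.0, -1.0]]
ft_force: [1.3, 6.7, -0.5]
grip_width: -0.0003
```

The reaction holds at 6.7 N with the tool lagging, so this is the stop. I press slightly more and hold.

Emit:
carry_out --claw '[0,0,0,0,0]' --pt "0 -0.001 0" --pt "0 -0.002 0" --pt "0 -0.002 0" --pt "0 -0.002 0" --pt "0 -0.002 0" --twist '[0,0,0,0,0]'

```text
t: 7.23
tcp_pos: [0.644, 0.0421, 0.0479]
eef_rot: [[-0.026, 1.0, 0.0], [1.0, 0.026, 0.005], [0.005, 0.001, -1.0]]
ft_force: [1.4, 15.8, 1.3]
grip_width: -0.0001
```

Firmly at the stop: 15.8 N and no motion. I back off, then lift.

Emit:
carry_out --claw '[0,0,0,0,0,0,0,0,0,0,0,0]' --pt "0 0.003 0" --pt "0 0.01 0" --pt "0 0.025 0" --pt "0 0.04 0" --pt "0 0.055 0" --pt "0 0.07 0.01" --pt "0 0.08 0.03" --pt "0 0.085 0.055" --pt "0 0.085 0.08" --pt "0 0.085 0.105" --pt "0 0.085 0.125" --pt "0 0.085 0.135" --twist '[0,0,0,0,0,0,0,0,0,0,0,0]'

```text
t: 8.23
tcp_pos: [0.6445, 0.1256, 0.1866]
eef_rot: [[-0.025, 1.0, 0.004], [1.0, 0.025, 0.0], [0.0, 0.004, -1.0]]
ft_force: [0.8, 0.7, 0.3]
grip_width: -0.0004
```

```bash
python3 - <<'E'
from h import *
for n in ["side","top","wrist"]:
    d=robot.get_image(n); cv2.imwrite(f"pics/{n}4.png",d["image"][...,::-1]); np.savez(f"{n}4.npz",**d)
d=np.load("top4.npz");w=pts(d);hsv=cv2.cvtColor(d["image"],cv2.COLOR_RGB2HSV)
o=robot.get_obs();print(o["tcp_pos"],o["ft_force"])
i=d["image"]; cv2.imwrite("pics/c4.png",cv2.resize(i[70:260,120:360],None,fx=3.2,fy=3.1,interpolation=cv2.INTER_CUBIC)[...,::-1])
E
```

```text
[0.64403601 0.12487953 0.1831041 ] [-0.36240995  0.38745411 -2.05548579]
```

View pics/c4.png

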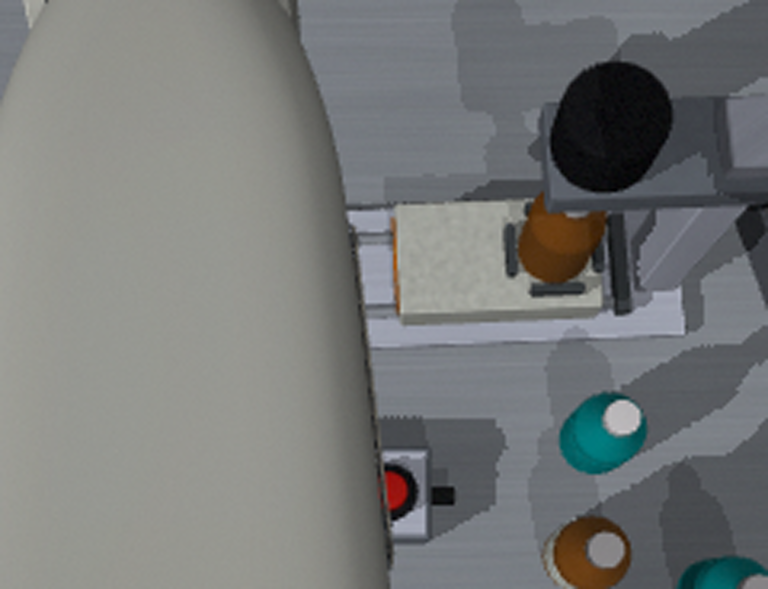

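View pics/wrist4.png

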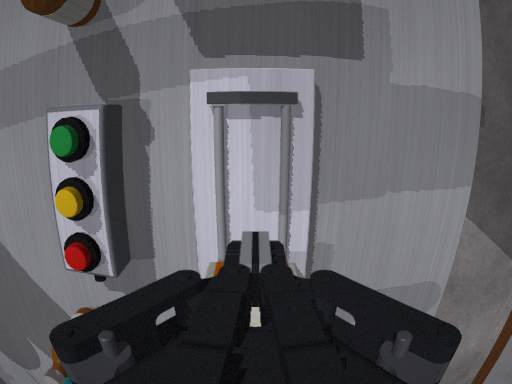

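View pics/side4.png

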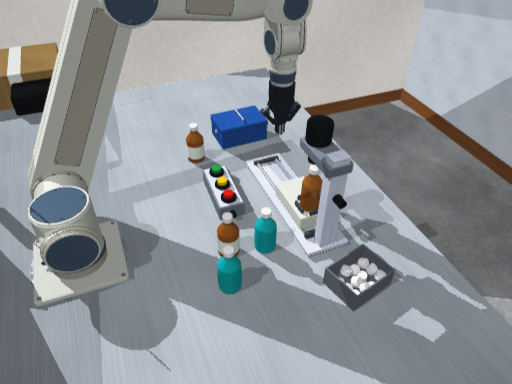

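The shuttle is against its stop at crop (600,260), with the bottle upright under the head. The wrist view shows green at (69,139). I cross-check green and the shuttle travel numerically.

```bash
python3 - <<'E'
from h import *
d=np.load("wrist4.npz");hsv=cv2.cvtColor(d["image"],cv2.COLOR_RGB2HSV)
m=((hsv[...,0]>=50)&(hsv[...,0]<=80)&(hsv[...,1]>100)&(hsv[...,2]>90)).astype(np.uint8)
k,l,st,ce=cv2.connectedComponentsWithStats(m);i=1+np.argmax(st[1:,4]);print(st[i],ce[i])
K=d["K"];a=(ce[i]-K[:2,2])/K[0,0];th=np.linalg.norm(a);r=np.r_[np.sin(th)*a/th,np.cos(th)]
T=np.linalg.inv(d["camera_from_world"]);r=T[:3,:3]@r;o=T[:3,3];print("green",o+r*(.074-o[2])/r[2])
# triangulate with the top view ray
t=np.load("top0.npz");Tt=np.linalg.inv(t["camera_from_world"]);q=Tt[:3,:3]@np.array([(190-t["K"][0,2])/t["K"][0,0],(227.6-t["K"][1,2])/t["K"][1,1],1])
s=np.linalg.lstsq(np.c_[r,-q],Tt[:3,3]-o,rcond=None)[0];print(o+r*s[0],Tt[:3,3]+q*s[1])
d=np.load("top4.npz");w=pts(d);hsv=cv2.cvtColor(d["image"],cv2.COLOR_RGB2HSV)
m=(w[...,2]>.066)&(w[...,2]<.082)&(w[...,0]>.6)&(w[...,0]<.64)&(w[...,1]<.12)&(w[...,1]>-.2)&(hsv[...,1]<70)&(hsv[...,2]>90)
print("face y",np.sort(w[m][:,1])[-12:].round(4))
E
```

```text
[ 50 126  22  30 511] [ 60.28767123 140.79843444]
green [0.45094283 0.17371845 0.074     ]
[0.44888918 0.17347627 0.07127716] [0.44904402 0.17289108 0.07121242]
face y [0.0288 0.0289 0.0289 0.029  0.0291 0.0308 0.0309 0.031  0.031  0.0311
 0.0311 0.0312]
```

The face has moved about 120 mm. Green agrees across views at (0.449, 0.173, 0.072), 74 mm nominal. Next: move above it.

Emit:
carry_out --claw '[0,0,0,0,0,0,0,0,0,0,0,0]' --pt "-0.01 0.003 0" --pt "-0.03 0.008 0" --pt "-0.055 0.014 0" --pt "-0.08 0.02 0" --pt "-0.105 0.026 0" --pt "-0.13 0.032 0" --pt "-0.155 0.038 0" --pt "-0.175 0.043 0" --pt "-0.19 0.047 0" --pt "-0.195 0.048 0" --pt "-0.195 0.048 0" --pt "-0.195 0.048 0" --twist '[0,0,0,0,0,0,0,0,0,0,0,0]'

```text
t: 9.38
tcp_pos: [0.4493, 0.1721, 0.1822]
eef_rot: [[-0.024, 1.0, -0.0], [1.0, 0.024, -0.0], [-0.0, -0.0, -1.0]]
ft_force: [0.5, 0.3, -0.0]
grip_width: -0.0001
```

```bash
python3 - <<'E'
from h import *
d=robot.get_image("wrist"); cv2.imwrite("pics/wrist5.png",d["image"][...,::-1])
o=robot.get_obs();print(o["tcp_pos"],o["ft_force"])
E
```

```text
[0.44967823 0.17201132 0.18228503] [-0.95822091 -0.78992419 -0.51979122]
```

View pics/wrist5.png

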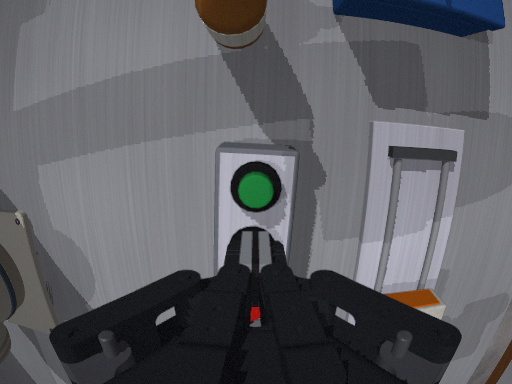

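Green (256,189) lies straight ahead of the tips (256,240) in the camera's slanted view. I descend to about 10 mm above it.

Emit:
carry_out --claw '[0,0,0,0,0,0,0,0]' --pt "0 0.001 -0.01" --pt "0 0.001 -0.028" --pt "0 0.001 -0.046" --pt "0 0.001 -0.064" --pt "0 0.001 -0.079" --pt "0 0.001 -0.09" --pt "0 0.001 -0.096" --pt "0 0.001 -0.096" --twist '[0,0,0,0,0,0,0,0]'

```text
t: 10.1
tcp_pos: [0.4486, 0.1728, 0.0849]
eef_rot: [[-0.023, 1.0, -0.003], [1.0, 0.023, -0.001], [-0.001, -0.003, -1.0]]
ft_force: [-0.2, 0.2, 0.4]
grip_width: -0.0001
```

```bash
python3 - <<'E'
from h import *
for n in ["wrist","side"]:
    d=robot.get_image(n); cv2.imwrite(f"pics/{n}6.png",(d["image"] if n=="wrist" else cv2.resize(d["image"][120:230,160:280],None,fx=5,fy=5))[...,::-1])
o=robot.get_obs();print(o["tcp_pos"],o["ft_force"])
E
```

```text
[0.44932072 0.17301476 0.08661242] [-0.44735197  0.62788317  1.34291035]
```

View pics/wrist6.png

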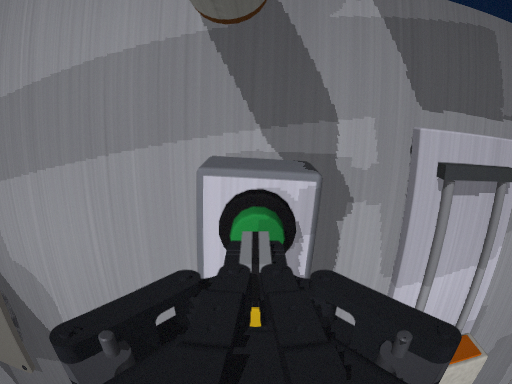

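View pics/side6.png

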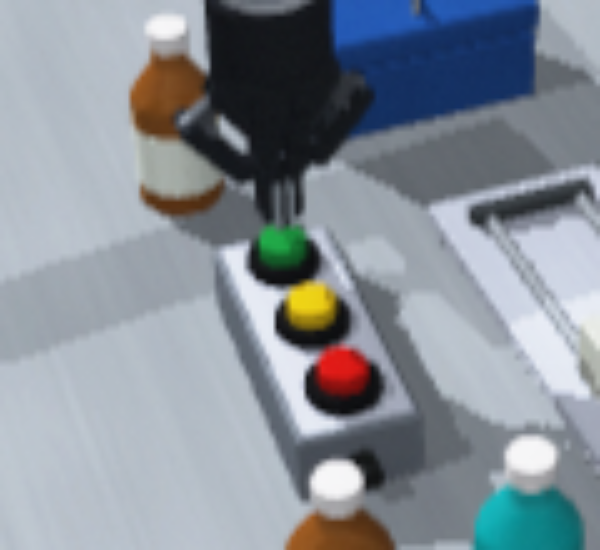

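Both views show the tips right over the green button, with yellow well clear. I press slowly.

Emit:
carry_out --claw '[0,0,0,0,0,0,0,0,0]' --pt "0 0 -0.003" --pt "0 0 -0.006" --pt "0 0 -0.009" --pt "0 0 -0.011" --pt "0 0 -0.0125" --pt "0 0 -0.014" --pt "0 0 -0.015" --pt "0 0 -0.016" --pt "0 0 -0.016" --twist '[0,0,0,0,0,0,0,0,0]'

```text
t: 10.95
tcp_pos: [0.4489, 0.1731, 0.0708]
eef_rot: [[-0.024, 1.0, 0.0], [1.0, 0.024, 0.0], [0.0, 0.0, -1.0]]
ft_force: [-1.2, 0.4, 2.9]
grip_width: 0.0001
```

Contact at 2.9 N, with the button partly down at z = 0.071. Continuing.

Emit:
carry_out --claw '[0,0,0,0,0,0]' --pt "0 0 -0.001" --pt "0 0 -0.002" --pt "0 0 -0.003" --pt "0 0 -0.004" --pt "0 0 -0.005" --pt "0 0 -0.005" --twist '[0,0,0,0,0,0]'

```text
t: 11.45
tcp_pos: [0.449, 0.1731, 0.066]
eef_rot: [[-0.024, 1.0, 0.0], [1.0, 0.024, 0.0], [0.0, 0.0, -1.0]]
ft_force: [-2.7, -0.6, 6.6]
grip_width: 0.0005
```

Emit:
carry_out --claw '[0,0,0]' --pt "0 0 -0.0005" --pt "0 0 -0.001" --pt "0 0 -0.001" --twist '[0,0,0]'

```text
t: 11.7
tcp_pos: [0.4491, 0.1732, 0.0658]
eef_rot: [[-0.024, 1.0, 0.001], [1.0, 0.024, 0.0], [0.0, 0.001, -1.0]]
ft_force: [-5.9, -1.3, 18.3]
grip_width: -0.0003
```

The button is bottomed: z stops at 0.0658 while the force rises to 18 N, still under 25 N. I release straight up and withdraw.

Emit:
carry_out --claw '[0,0,0,0,0,0,0,0,0,0,0,0]' --pt "0 0 0.003" --pt "0 0 0.007" --pt "0 0 0.012" --pt "0 0 0.02" --pt "0 0 0.035" --pt "0 0 0.055" --pt "0 0 0.075" --pt "0 0 0.095" --pt "0 0 0.115" --pt "0 0 0.13" --pt "0 0 0.14" --pt "0 0 0.14" --twist '[0,0,0,0,0,0,0,0,0,0,0,0]'

```text
t: 12.7
tcp_pos: [0.4498, 0.1733, 0.2068]
eef_rot: [[-0.024, 1.0, 0.003], [1.0, 0.024, 0.001], [0.001, 0.003, -1.0]]
ft_force: [-0.7, -0.3, -0.4]
grip_width: 0.0
```

Emit:
carry_out --claw '[0,0,0,0,0,0,0,0,0,0,0,0]' --pt "-0.005 0.01 0" --pt "-0.01 0.03 0" --pt "-0.02 0.055 0" --pt "-0.03 0.08 0" --pt "-0.04 0.105 0" --pt "-0.05 0.13 0" --pt "-0.06 0.155 0" --pt "-0.07 0.18 0" --pt "-0.075 0.195 0" --pt "-0.08 0.2 0" --pt "-0.08 0.2 0" --pt "-0.08 0.2 0" --twist '[0,0,0,0,0,0,0,0,0,0,0,0]'

```text
t: 13.7
tcp_pos: [0.3684, 0.3728, 0.204]
eef_rot: [[-0.025, 1.0, -0.001], [1.0, 0.025, -0.001], [-0.001, -0.001, -1.0]]
ft_force: [0.7, 0.2, -0.1]
grip_width: -0.0003
```

```bash
python3 - <<'E'
from h import *
for n in ["side","top"]:
    d=robot.get_image(n); cv2.imwrite(f"pics/{n}7.png",d["image"][...,::-1]); np.savez(f"{n}7.npz",**d)
    w=pts(d);w0=pts(np.load(f"{n}0.npz"));hsv=cv2.cvtColor(d["image"],cv2.COLOR_RGB2HSV)
    for c,(a,b,s,v) in {"green":(50,80,120,50),"yellow":(22,32,150,90),"red":(0,5,150,90)}.items():
        m=((hsv[...,0]>=a)&(hsv[...,0]<=b)&(hsv[...,1]>s)&(hsv[...,2]>v)).astype(np.uint8)
        k,l,st,ce=cv2.connectedComponentsWithStats(m);i=1+np.argmax(st[1:,4]);print(n,c,ce[i].round(1),np.nanmedian(w[l==i],0).round(4))
o=robot.get_obs();print(o["t"],o["tcp_pos"],o["ft_force"])
E
```

```text
side green [215.8 168.7] [0.4479 0.1678 0.0712]
side yellow [221.6 180.8] [0.4462 0.1011 0.0718]
side red [227.9 193.9] [0.4431 0.0363 0.0715]
top green [190.  227.7] [0.448  0.1725 0.073 ]
top yellow [215.5 227.8] [0.4463 0.107  0.0736]
top red [240.9 228. ] [0.4446 0.0433 0.0733]
13.8 [0.36906079 0.37235968 0.20448361] [0.87859927 0.12762928 1.08643697]
```

View pics/top7.png

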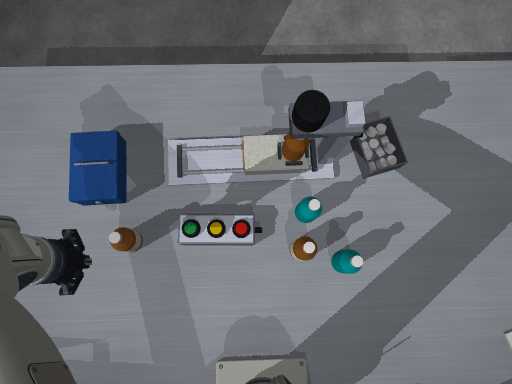

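View pics/side7.png

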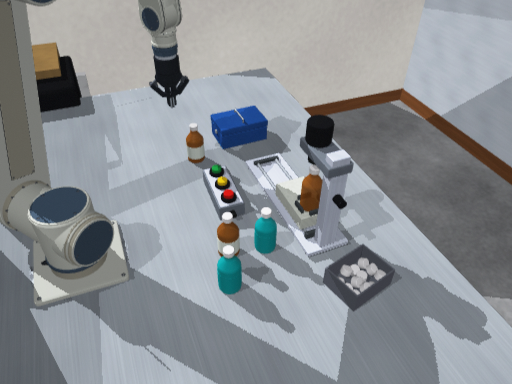

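The shuttle is home (243–315,153) with the bottle upright under the head. All three buttons are up, the other objects are where they were, and the arm is clear. Handing in.

```bash
python3 -c "
from rig import robot
print(robot.hand_in())"
```

```text
the job is handed in; nothing more can be done
None
```

I pushed the shuttle home on its orange face, pressed the green button right down once, released it, withdrew and handed the job in at about 14 s. The hand-in reports no verdict.

- **Shuttle:** its face moved about 120 mm, and it held still at the stop against 15.8 N. The last pictures show the bottle upright in its nest under the head.
- **Green button:** it bottomed at z 0.066 m with about 18 N at the wrist at the last reading, against the 25 N limit. That is well above the 5 N needed.
- **Other buttons:** after the press, all three button tops measured 73 mm high, within 0.5 mm of the start.
- **Other objects:** the finished bottles, cap tub and blue box looked unmoved in the last pictures. I did not measure their positions.
- **Disagreements:** the side-view centre of green was about 7 mm off in y, because that mask included the button's side wall. I used the top view, and the wrist view agreed with it to about 2 mm. The first long move also stopped about 20 mm short, and I corrected it before descending.

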